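Set out the cone-test kit by width

TASK

Set the four kit pieces (brass weight, tall narrow cup, wide cup and low cutter ring) out on the low shelf for checking: one on each rubber pad, centred and upright, in order of width, with the narrowest beside the steel stop block and the widest at the far end of the row. Leave the enamel bowl that stands among them where it is.

Things in the scene. Friction and masses are not known exactly. Their poses are not given: they have to be found in the camera images.
- weight: Brass calibration weight, the narrowest piece: upright, 32 mm across its round body up to about 30 mm high, then a narrower neck and a knob on top; 46 mm high in all, about 0.2 kg. Origin at the centre of its underside, z up. Can be gripped round the body or the neck.
- narrow_cup: Tall narrow empty steel cup, open at the top, standing upright: 43 mm across outside, 50 mm high, about 0.12 kg. Origin at the centre of its underside, z up.
- wide_cup: Wider aluminium cup filled with dark paste (solid, does not spill), standing upright: 53 mm across outside, 36 mm high, about 0.12 kg. Origin at the centre of its underside, z up.
- cutter_dish: Low round steel cutter ring with a floor, like a shallow dish, the widest piece, open side up: 67 mm across outside, 20 mm high, about 0.12 kg. Origin at the centre of its underside, z up.
- start_block: Bright steel stop block 70 x 28 x 24 mm with a small black knob on top (38 mm high in all), fixed on the left or right end of the shelf, 70 mm from the centre of the nearest pad; it marks where the row begins (the other end has a flat 4 mm steel cap). Origin at the centre of its underside, 45 mm above the bench.
- paste_dish: Off-white enamel bowl with some dark soil paste, 91 mm across the rim, 49 mm high, standing loose among the pieces. Origin at the centre of its underside. Bowl and kit pieces start shuffled in a loose row across the bench (along y) between robot and shelf, 100 mm or more from centre to centre; fingers that close along x have room.
- pad_1: Black rubber pad with a fine white circle, 74 mm across, 3 mm thick; origin at the centre of its underside, its top is 48 mm above the bench. One of four alike in a straight row, 90 mm apart, names not in row order, fixed along the middle of a fixed low plywood shelf 84 x 450 mm, top 45 mm above the bench, that stands crosswise before the robot, up to 7 degrees askew.
- pad_2: Black rubber pad with a fine white circle, 74 mm across, 3 mm thick; origin at the centre of its underside, its top is 48 mm above the bench. One of four alike in a straight row, 90 mm apart, names not in row order, fixed along the middle of a fixed low plywood shelf 84 x 450 mm, top 45 mm above the bench, that stands crosswise before the robot, up to 7 degrees askew.
- pad_3: Black rubber pad with a fine white circle, 74 mm across, 3 mm thick; origin at the centre of its underside, its top is 48 mm above the bench. One of four alike in a straight row, 90 mm apart, names not in row order, fixed along the middle of a fixed low plywood shelf 84 x 450 mm, top 45 mm above the bench, that stands crosswise before the robot, up to 7 degrees askew.
- pad_4: Black rubber pad with a fine white circle, 74 mm across, 3 mm thick; origin at the centre of its underside, its top is 48 mm above the bench. One of four alike in a straight row, 90 mm apart, names not in row order, fixed along the middle of a fixed low plywood shelf 84 x 450 mm, top 45 mm above the bench, that stands crosswise before the robot, up to 7 degrees askew.
Not all that is in view belongs to the job. Leave any blue look-alike of the wide_cup alone. What is shaped like the weight but pink is not meant.

How it is judged:
By the outcome, as a careful person would: the job done as asked, in the order asked, and still so for the second after the job is handed in, with the robot touching nothing.
It also fails if it takes over 88 s, if anything falls off the work surface, if the arm or the gripper's body presses on something with over 40 N, if the wrist force passes 120 N, or if a joint passes its speed limit or range.

ROBOT

A 7-joint arm with a two-finger parallel gripper is mounted at the origin on the work surface; the furniture and walls round the work are solid. World frame = base frame: x ahead of the robot, y to its left, z up, the work surface at z = 0. Lengths are in m, angles in rad, forces in N, time in s.
With the tool pointing down it reaches from about 0.425 to 0.875 m from the base axis. Payload 4.7 kg.
Tool frame: the origin (TCP) lies where the fingers leave the gripper's body, on its centre line; the fingertips stand 70 mm ahead of it and the grasp point (between the pads) lies 51 mm ahead of it; z points along the fingers, y is the line along which they close (so a half turn about z gives the same grasp; the last joint's range is limited). The gripper opens to 87 mm and grips with 3 to 60 N. Pads are 19 mm wide; open, the fingers measure 117 mm over their backs; the gripper's body (75 mm by 190 mm) begins 51 mm behind the grasp point.
Start: joints at [1.312, 0.321, -0.07, 1.45, 0.023, 1.371, -0.057], TCP at [0.175, -0.626, 0.292] pointing down, gripper open.
Joint ranges: [-2.86, 2.86], [-0.3, 2.09], [-1.38, 1.24], [0.06, 2.45], [-1.56, 4.7], [0.09, 2.05], [-2.69, 2.69]. Speed limits (rad/s): [2.57, 2.57, 3.14, 3.14, 3.14, 3.14, 3.14].

INTERFACE

Orientations are given as a rotation vector (axis times angle).
In Python, from bench import ctrl gives the robot as it stands.
- The arm moves only by the tool drive_tool, never from a script. Its argument "motion" is a list of rows, each a list of 3 entries, a list of its own where there are three numbers: the shift along the tool's x, y, z in cm, then the turn, a rotation vector about the tool's x, y, z in degrees, then the opening, from -1 (shut) to 1 (fully open). In form: [[[x, y, z], [ax, ay, az], claw], ...]. A call has 1 to 12 rows; each row shifts and turns the commanded pose from where the row before left it, along the tool's axes as they then stand; what a row does not reach is not made up. A row lasts 1/8 s, in which the tool goes at most 62.5 mm and 10.7 degrees, less where a joint would pass 70% of its speed; a pose out of reach is approached as far as the arm can. A call with a gripper value outside its range is refused whole. The fingers move at their own pace and stop on an object; "force" is the grip in N (left out, the last holds). Time passes only in rows, so rows that do not move let the fingers close. It gives the time, the measured TCP pose, the force, the opening and the grip force at its end, in the units of the state.
- ctrl.get_state(): the state, without advancing time (a new reading comes with each control period).
- ctrl.get_image(name): name is "scene" or "top"; returns the picture (420x560x3 uint8, red, green, blue); there is no depth.
- ctrl.calibration(name): a dict with "K" (3x3 intrinsics, pixels), "origin" and "attitude" of the camera in the world. Camera axes: x right, y up, looking along -z (the intrinsics and any distortion apply to the point x, -y, -z); pixel columns grow to the right and rows downward; lengths in m; the calibration is good to about 2 mm. A picture is of the moment at which its call begins. calibration takes no time and is no camera call.
- ctrl.close_job(): hands the job in; it is judged then, once.
The state is a dict: "time": time; "joint_positions": joint angles; "qd": joint speeds; "joint_torque": joint torques, N m; "position": TCP position; "tool_rot": TCP orientation; "ft_force": force on the tool from outside, world axes, zero at the start; "torque": the same for the moment, N m; "grip_width": opening from 0.0 (shut) to 1.0 (fully open); "grip_force": force on a finger pad.
Only numpy, scipy, OpenCV 4.12 (cv2) and the standard library are available. Lean on these libraries where they do the work, as an engineer would, in place of code of your own. Each camera call takes 0.05 s, during which the arm holds its last target. There are 200 camera calls.

## Working session

There is one attempt and no reset: what is moved stays moved. The work goes in short steps, Python scripts to look and compute and a tool call to move; the robot and the scene stay as the last step left them, time stands still between calls to the robot, and variables do not carry over. Pictures are saved under pics/ and viewed, at most 14 in all, crops included, and the job is handed in when it is done.

Besides the shell and the picture viewer there is one more tool, called after "Emit:" as name(argument=value, ...) on one line, values as JSON. drive_tool: Moves the arm, as the interface text tells. Its arguments: {"type":"object","properties":{"motion":{"type":"array","items":{"type":"array"}},"force":{"type":"number"}},"required":["motion"]}

```bash
mkdir -p pics; python3 - <<'E'
from bench import ctrl
import cv2
for n in("scene","top"):
    im=ctrl.get_image(n); cv2.imwrite(f"pics/{n}0.png",im[:,:,::-1])
    print(n,ctrl.calibration(n))
s=ctrl.get_state();print(s)
E
```

```text
scene {'K': array([[478.9217711 ,   0.        , 283.20730047],
       [  0.        , 478.9217711 , 208.17234963],
       [  0.        ,   0.        ,   1.        ]]), 'origin': array([-0.41400821,  0.36299683,  0.808031  ]), 'attitude': array([ 0.576504  , -1.02978846, -1.93099011])}
top {'K': array([[408.03463111,   0.        , 276.62853758],
       [  0.        , 408.03463111, 208.55329582],
       [  0.        ,   0.        ,   1.        ]]), 'origin': array([ 0.30653278, -0.24291807,  1.21296692]), 'attitude': array([ 0.1629513 , -0.12765083, -1.54740512])}
{'time': 0.1, 'joint_positions': array([ 1.31212344,  0.32175145, -0.07005259,  1.45153578,  0.02260384,
        1.37080806, -0.05686113]), 'qd': array([-2.88974090e-04, -2.27995916e-03, -5.58697343e-04, -1.90645461e-03,
        1.12501658e-03,  5.23270731e-06,  5.49314467e-04]), 'joint_torque': array([-1.29988011e-04, -4.92571986e+01, -4.05998155e-01, -3.13397276e+01,
       -6.42851670e-02,  3.95404233e-02,  7.57602902e-05]), 'position': array([ 0.17495156, -0.62562716,  0.29127751]), 'tool_rot': array([-3.11074407e+00, -4.26971679e-01,  5.31730168e-04]), 'ft_force': array([ 0.71300831,  0.32505928, -0.57653978]), 'torque': array([ 3.97910719e-02, -1.79246280e-05, -2.93276229e-02]), 'grip_force': 0.0, 'grip_width': 0.9982869534851048}
```

View pics/top0.png

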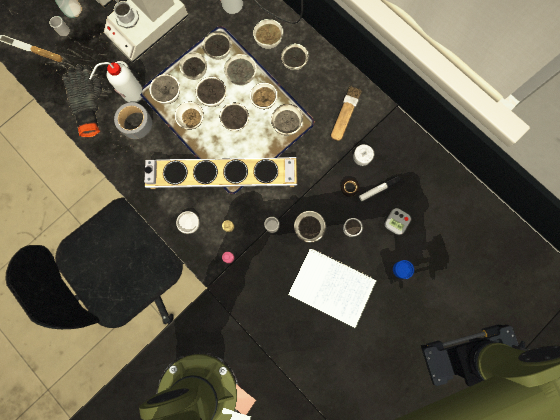

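View pics/scene0.png

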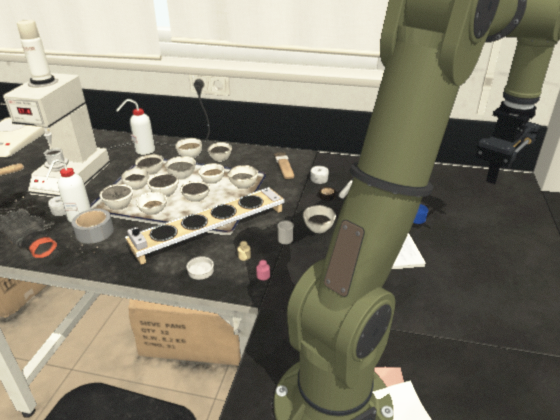

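The top view shows the row along v≈225. Candidates with their pixels:
- Cutter dish: (187,222). The white jar at (364,155) could be mistaken for it.
- Brass weight: (228,226). The pink look-alike is at (228,257).
- Narrow cup: (272,225).
- Bowl: (310,226).
- Wide cup: (353,228). The blue look-alike is at (404,269) and a brown jar is at (350,187).

The stop block is at (150,170), with the pads at (175..266,171). I'll check these choices in one close crop.

```bash
cat > h.py <<'E'
import numpy as np,cv2
from bench import ctrl
from scipy.spatial.transform import Rotation as R
def ray(n,uv,z):
    c=ctrl.calibration(n);x=np.linalg.inv(c["K"])@[uv[0],uv[1],1]
    d=R.from_rotvec(c["attitude"]).apply([x[0],-x[1],-x[2]]);o=c["origin"]
    return o+d*(z-o[2])/d[2]
def proj(n,p):
    c=ctrl.calibration(n);q=R.from_rotvec(c["attitude"]).inv().apply(np.array(p)-c["origin"])
    q=c["K"]@[q[0],-q[1],-q[2]];return q[:2]/q[2]
E
python3 - <<'E'
from h import *
im=cv2.imread("pics/top0.png");cv2.imwrite("pics/c1.png",cv2.resize(im[140:290,135:425],None,fx=2.75,fy=2.75,interpolation=cv2.INTER_CUBIC))
for n,uv,z in[("dish",(187,222),.02),("weight",(228,226),.046),("ncup",(272,225),.05),("bowl",(310,226),.049),("wcup",(353,228),.036),("block",(150,170),.069),("p",(175.5,172.5),.048),("p",(205.5,172),.048),("p",(235.5,171.5),.048),("p",(266,171),.048),("pink",(228,257),.046)]: print(n,ray("top",uv,z).round(3))
E
```

```text
dish [0.485 0.052 0.02 ]
weight [ 0.472 -0.075  0.046]
ncup [ 0.476 -0.202  0.05 ]
bowl [ 0.475 -0.311  0.049]
wcup [ 0.474 -0.437  0.036]
block [0.63  0.158 0.069]
p [0.629 0.088 0.048]
p [ 0.632 -0.001  0.048]
p [ 0.635 -0.09   0.048]
p [ 0.637 -0.181  0.048]
pink [ 0.382 -0.078  0.046]
```

View pics/c1.png

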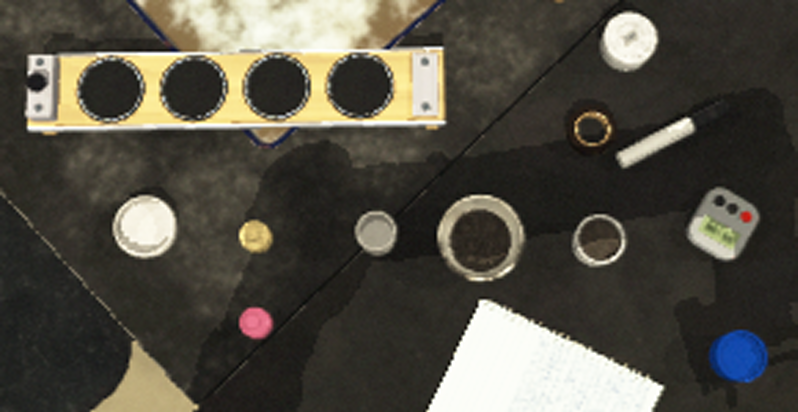

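The crop confirms the choices. Cutter dish is at crop (145,226), brass weight (255,236), steel narrow cup (376,233), bowl (481,238) and paste-filled wide cup (599,240). The knobbed block is at the left end. Next I'll refine the centres by contour.

```bash
cat >> h.py <<'E'
def blobs(im,z,cen,r,f=4,dark=False,thr=None):
    """circle round the bright (or dark) blob near pixel cen -> centre at height z, diameter (mm)"""
    x0,y0=int(cen[0]-r),int(cen[1]-r)
    g=im[y0:y0+2*r,x0:x0+2*r].max(2)
    g=cv2.resize(g,None,fx=f,fy=f,interpolation=cv2.INTER_CUBIC)
    t=thr or cv2.threshold(g,0,255,cv2.THRESH_OTSU)[0]
    m=(g<t if dark else g>t).astype(np.uint8)
    cs,_=cv2.findContours(m,cv2.RETR_EXTERNAL,cv2.CHAIN_APPROX_NONE)
    c=max(cs,key=cv2.contourArea);(u,v),(w,h),_=cv2.fitEllipse(cv2.convexHull(c))
    uv=np.array([(u+.5)/f-.5+x0,(v+.5)/f-.5+y0])
    p=ray("top",uv,z);k=np.linalg.norm(ray("top",uv+[1,0],z)-p)*1000/f
    return uv.round(1),p.round(4),(round(w*k),round(h*k)),t
E
python3 - <<'E'
from h import *
im=cv2.imread("pics/top0.png")
for n,cen,z,r in[("dish",(187,222),.018,16),("weight",(228,226),.024,12),("ncup",(272,225),.046,12),("wcup",(353,228),.034,14),("bowl",(310,226),.047,19)]:print(n,*blobs(im,z,cen,r))
for u in(175.5,205.5,235.5,266):print(*blobs(im,.048,(u,171.5),14,dark=True))
s=cv2.imread("pics/scene0.png")
cv2.imwrite("pics/c2.png",cv2.resize(s[190:290,120:320],None,fx=4,fy=4,interpolation=cv2.INTER_CUBIC))
E
```

```text
dish [187.2 222.1] [0.4853 0.0516 0.018 ] (67, 69) 143.0
weight [227.3 225.5] [ 0.4762 -0.0692  0.024 ] (33, 36) 130.0
ncup [271.4 224. ] [ 0.4796 -0.2     0.046 ] (44, 47) 94.0
wcup [352.5 227.1] [ 0.4764 -0.4354  0.034 ] (55, 57) 106.0
bowl [309.5 226. ] [ 0.4756 -0.3101  0.047 ] (89, 93) 103.0
[174.8 172.3] [0.6296 0.0903 0.048 ] (70, 75) 136.0
[205.  171.7] [6.326e-01 4.000e-04 4.800e-02] (71, 74) 140.0
[235.3 171.1] [ 0.6357 -0.0896  0.048 ] (71, 73) 136.0
[265.6 170.7] [ 0.6383 -0.1793  0.048 ] (72, 73) 141.0
```

Emit:
drive_tool(motion=[[[0,0,0],[0,0,-9.3],1],[[0,0,0],[0,0,-9.3],1],[[0,0,0],[0,0,-9.3],1],[[0,0,0],[0,0,-9.3],1],[[0,0,0],[0,0,-9.3],1],[[0,0,0],[0,0,-9.3],1],[[0,0,0],[0,0,-9.3],1],[[0,0,0],[0,0,-9.3],1]], force=20)

```text
time: 1.1
position: [0.175, -0.6257, 0.2916]
tool_rot: [-2.214, -2.227, -0.001]
ft_force: [0.1, -0.6, 0.2]
grip_width: 0.998
grip_force: 0.0
```

Emit:
drive_tool(motion=[[[2.4,3.8,0],[0,0,0],1],[[2.4,3.8,0],[0,0,0],1],[[2.4,3.8,0],[0,0,0],1],[[2.4,3.8,0],[0,0,0],1],[[2.4,3.8,0],[0,0,0],1],[[2.4,3.8,0],[0,0,0],1],[[2.4,3.8,0],[0,0,0],1],[[2.2,3.5,0],[0,0,0],1],[[0,0,0],[0,0,0],1]])

```text
time: 2.22
position: [0.4797, -0.4316, 0.2917]
tool_rot: [-2.212, -2.23, -0.005]
ft_force: [-0.6, -0.4, 0.3]
grip_width: 1.002
grip_force: 0.0
```

Emit:
drive_tool(motion=[[[0,0,4],[0,0,0],1],[[0,0,4],[0,0,0],1],[[0,0,4],[0,0,0],1],[[0,0,2],[0,0,0],1],[[0,0,0],[0,0,0],1]])

```text
time: 2.85
position: [0.4748, -0.4358, 0.1508]
tool_rot: [-2.22, -2.219, 0.001]
ft_force: [0.5, 0.5, -0.1]
grip_width: 1.001
grip_force: 0.0
```

```bash
python3 - <<'E'
from h import *
im=ctrl.get_image("top");im=im[:,:,::-1]
cv2.imwrite("pics/c3.png",cv2.resize(im[150:300,250:450],None,fx=4,fy=4,interpolation=cv2.INTER_CUBIC))
s=ctrl.get_state();print(s["position"],s["tool_rot"])
E
```

```text
[ 0.4758582  -0.43633064  0.15261571] [ 2.22136110e+00  2.22134604e+00 -2.54193939e-04]
```

View pics/c3.png

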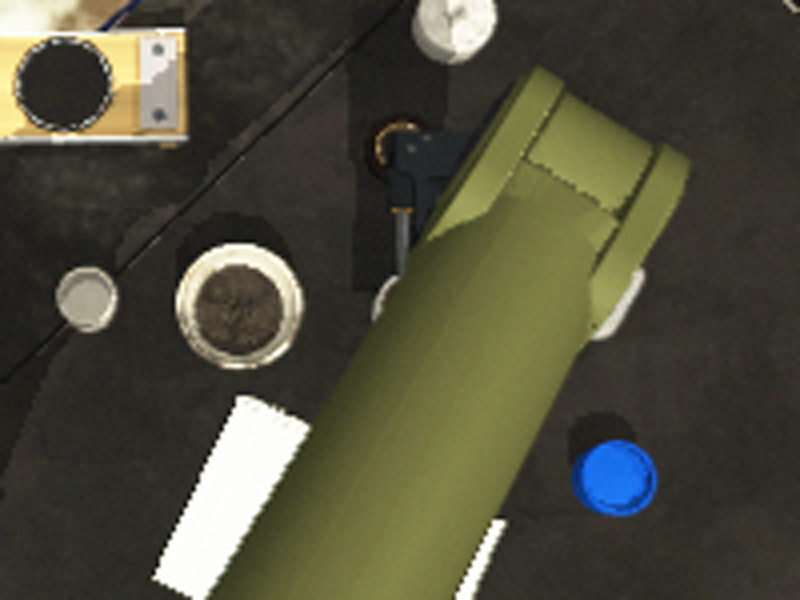

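The arm hides the wide cup. Gripper body ahead in x comes near the brown jar at top (350,187), so I'll check that jar's position and height before going lower.

```bash
python3 - <<'E'
from h import *
a=cv2.imread("pics/top0.png")[165:210,325:375];b=cv2.imread("pics/scene0.png")[165:245,300:380]
a=cv2.resize(a,(400,360),interpolation=cv2.INTER_CUBIC);b=cv2.resize(b,(360,360),interpolation=cv2.INTER_CUBIC)
cv2.imwrite("pics/c4.png",np.hstack([a,b]))
for z in(0,.03,.05):print(z,ray("top",(350,187),z).round(3))
E
```

```text
0 [ 0.604 -0.435  0.   ]
0.03 [ 0.597 -0.43   0.03 ]
0.05 [ 0.592 -0.427  0.05 ]
```

View pics/c4.png

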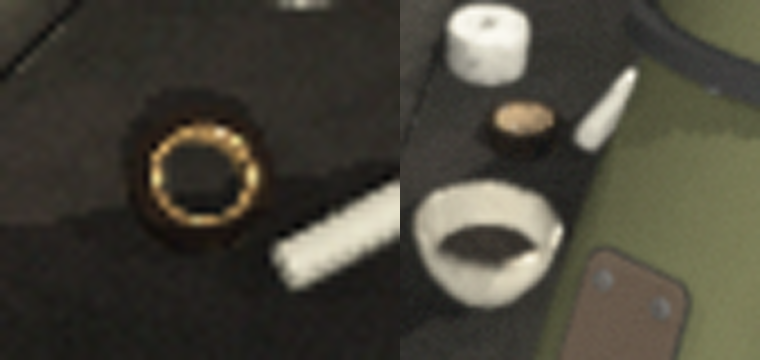

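The jar is a low brass-lined ring at (350,187), lower than the bowl, so the body clears it at z≈0.076. Descending to grip the wide cup.

Emit:
drive_tool(motion=[[[0,0,3],[0,0,0],1],[[0,0,2.5],[0,0,0],1],[[0,0,2],[0,0,0],1],[[0,0,0],[0,0,0],0.2],[[0,0,0],[0,0,0],0],[[0,0,0],[0,0,0],0],[[0,0,0],[0,0,0],0],[[0,0,0],[0,0,0],0]], force=20)

```text
time: 3.9
position: [0.4766, -0.4361, 0.0781]
tool_rot: [2.22, 2.221, 0.0]
ft_force: [0.4, 0.4, 2.0]
grip_width: 0.58
grip_force: 19.9
```

Emit:
drive_tool(motion=[[[0,0,-4],[0,0,0],0],[[0,0,-5],[0,0,0],0],[[2,1,-3],[0,0,0],0],[[4,1.8,0],[0,0,0],0],[[4,1.8,0],[0,0,0],0],[[4.5,2,0],[0,0,0],0],[[4.5,2,0],[0,0,0],0],[[4.5,2,0],[0,0,0],0],[[4.5,2,0],[0,0,0],0],[[4.2,2,0],[0,0,0],0],[[2.4,1.3,0],[0,0,0],0],[[0,0,0],[0,0,0],0]])

```text
time: 5.4
position: [0.6352, -0.0859, 0.1969]
tool_rot: [-2.214, -2.227, -0.002]
ft_force: [0.3, 0.3, -1.9]
grip_width: 0.586
grip_force: 20.0
```

Emit:
drive_tool(motion=[[[0,0,0],[0,0,0],0],[[0,0,0],[0,0,0],0]])

```text
time: 5.65
position: [0.6343, -0.0918, 0.197]
tool_rot: [2.224, 2.219, -0.002]
ft_force: [0.7, -0.8, -1.9]
grip_width: 0.577
grip_force: 20.0
```

```bash
python3 - <<'E'
from h import *
im=ctrl.get_image("scene")[:,:,::-1];b=ctrl.get_image("top")[:,:,::-1]
cv2.imwrite("pics/c5.png",np.hstack([cv2.resize(im[100:300,100:300],(400,400)),cv2.resize(b[110:260,170:320],(400,400))]))
E
```

```text
(no output)
```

View pics/c5.png

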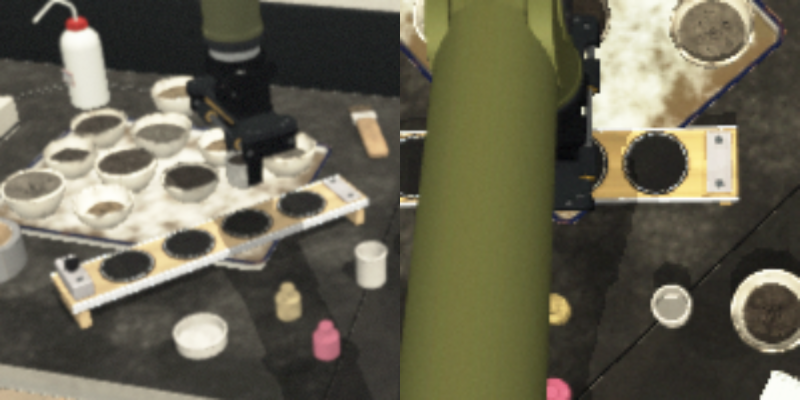

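The cup is held level above pad 3; right panel shows the dish, weight and cups undisturbed. Lowering it to the pad.

Emit:
drive_tool(motion=[[[0,0,3],[0,0,0],0],[[0,0,2.5],[0,0,0],0],[[0,0,1],[0,0,0],0],[[0,0,0.5],[0,0,0],0],[[0,0,0],[0,0,0],0],[[0,0,0],[0,0,0],0]])

```text
time: 6.5
position: [0.6354, -0.0898, 0.1283]
tool_rot: [2.22, 2.221, 0.001]
ft_force: [0.7, -0.6, -2.1]
grip_width: 0.583
grip_force: 20.0
```

Emit:
drive_tool(motion=[[[0,0,0.2],[0,0,0],0],[[0,0,0],[0,0,0],0],[[0,0,0],[0,0,0],0.6],[[0,0,0],[0,0,0],0.6],[[0,0,-2],[0,0,0],1],[[0,0,-4],[0,0,0],1],[[0,0,-2],[0,0,0],1],[[-3,-4,0],[0,0,0],1],[[-3,-4,0],[0,0,0],1],[[-3,-4,0],[0,0,0],1],[[-2,-3.6,0],[0,0,0],1],[[0,0,0],[0,0,0],1]])

```text
time: 8.0
position: [0.4763, -0.2024, 0.2056]
tool_rot: [2.227, 2.216, -0.004]
ft_force: [0.2, -0.3, 0.1]
grip_width: 1.003
grip_force: 0.0
```

Emit:
drive_tool(motion=[[[0,0,0],[0,0,0],1]])

```text
time: 8.12
position: [0.4796, -0.1993, 0.2059]
tool_rot: [2.219, 2.222, 0.001]
ft_force: [0.5, -0.1, 0.3]
grip_width: 0.999
grip_force: 0.0
```

```bash
python3 - <<'E'
from h import *
b=ctrl.get_image("top")[:,:,::-1];print(ctrl.get_state()["position"])
cv2.imwrite("pics/c6.png",cv2.resize(b[140:270,150:350],None,fx=3.8,fy=3.8,interpolation=cv2.INTER_CUBIC))
print(proj("top",[.6357,-.0896,.082]),blobs(b,.082,proj("top",[.6357,-.0896,.082]),13))
E
```

```text
[ 0.47998451 -0.19886854  0.20577839]
[233.89267515 167.89795385] (array([227.9, 162.5]), array([ 0.6515, -0.0716,  0.082 ]), (70, 126), 157.0)
```

View pics/c6.png

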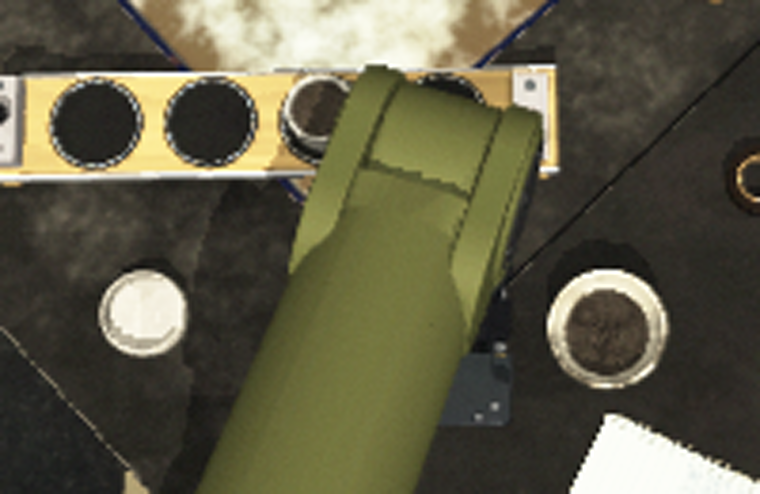

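The wide cup stands on the third pad, at crop (325,108), partly hidden. I'll go on with the narrow cup and check its centring later.

Emit:
drive_tool(motion=[[[0,0,4],[0,0,0],1],[[0,0,4],[0,0,0],1],[[0,0,3],[0,0,0],1],[[0,0,1.4],[0,0,0],1],[[0,0,0],[0,0,0],0],[[0,0,0],[0,0,0],-0.2],[[0,0,0],[0,0,0],-0.2],[[0,0,0],[0,0,0],-0.2],[[0,0,0],[0,0,0],-0.2]], force=20)

```text
time: 9.3
position: [0.479, -0.2, 0.0816]
tool_rot: [2.22, 2.221, -0.0]
ft_force: [-0.2, -0.3, -0.1]
grip_width: 0.517
grip_force: 0.1
```

Emit:
drive_tool(motion=[[[0,0,0],[0,0,0],-0.2],[[0,0,0],[0,0,0],-0.2],[[0,0,0],[0,0,0],-0.2]])

```text
time: 9.68
position: [0.4793, -0.2, 0.0815]
tool_rot: [2.22, 2.221, 0.0]
ft_force: [0.9, -0.5, 1.9]
grip_width: 0.472
grip_force: 20.2
```

Emit:
drive_tool(motion=[[[0,0,-4],[0,0,0],-0.2],[[0,0,-5],[0,0,0],-0.2],[[2,1.5,-5],[0,0,0],-0.2],[[3.5,2.6,0],[0,0,0],-0.2],[[3.5,2.7,0],[0,0,0],-0.2],[[3.5,2.7,0],[0,0,0],-0.2],[[3.5,2.7,0],[0,0,0],-0.2],[[3,2.1,0],[0,0,0],-0.2],[[1,1,0],[0,0,0],-0.2],[[0,0,2],[0,0,0],-0.2],[[0,0,3],[0,0,0],-0.2],[[0,0,2],[0,0,0],-0.2]])

```text
time: 11.18
position: [0.6299, -0.0024, 0.1482]
tool_rot: [-2.222, -2.218, 0.006]
ft_force: [0.1, 0.1, -0.9]
grip_width: 0.471
grip_force: 20.1
```

Emit:
drive_tool(motion=[[[0,0,1.5],[0,0,0],-0.2],[[0,0,0],[0,0,0],-0.2],[[0,0,0],[0,0,0],-0.2]])

```text
time: 11.55
position: [0.6323, 0.0002, 0.1371]
tool_rot: [2.22, 2.221, 0.001]
ft_force: [-0.3, 0.4, -0.6]
grip_width: 0.472
grip_force: 20.1
```

Emit:
drive_tool(motion=[[[0,0,0.5],[0,0,0],-0.2],[[0,0,0.2],[0,0,0],-0.2],[[0,0,0],[0,0,0],-0.2],[[0,0,0],[0,0,0],0.4],[[0,0,0],[0,0,0],0.4],[[0,0,-2],[0,0,0],0.4],[[0,0,-4],[0,0,0],1],[[0,0,-3],[0,0,0],1],[[-5,-1.6,0],[0,0,0],1],[[-5,-1.6,0],[0,0,0],1],[[-5,-1.6,0],[0,0,0],1],[[-5,-1.6,0],[0,0,0],1]])

```text
time: 13.05
position: [0.5677, -0.2013, 0.2211]
tool_rot: [2.219, 2.221, 0.001]
ft_force: [0.6, -0.5, -0.5]
grip_width: 1.001
grip_force: 0.0
```

Emit:
drive_tool(motion=[[[-5,-1.6,0],[0,0,0],1],[[-5,-1.6,0],[0,0,0],1],[[-5,-1.6,0],[0,0,0],1],[[-5,-1.6,0],[0,0,0],1],[[0,0,0],[0,0,0],1]])

```text
time: 13.68
position: [0.5008, -0.4061, 0.2203]
tool_rot: [2.23, 2.21, -0.004]
ft_force: [-0.2, 0.1, 0.4]
grip_width: 0.997
grip_force: 0.0
```

```bash
python3 - <<'E'
from h import *
b=np.ascontiguousarray(ctrl.get_image("top")[:,:,::-1]);s=ctrl.get_image("scene")[:,:,::-1];print(ctrl.get_state()["position"])
cv2.imwrite("pics/top2.png",b);cv2.imwrite("pics/scene2.png",s)
cv2.imwrite("pics/c7.png",np.hstack([cv2.resize(b[145:245,165:285],(480,400),interpolation=cv2.INTER_CUBIC),cv2.resize(s[180:300,180:276],(320,400),interpolation=cv2.INTER_CUBIC)]))
E
```

```text
[ 0.50415561 -0.39998586  0.22034451]
```

View pics/c7.png

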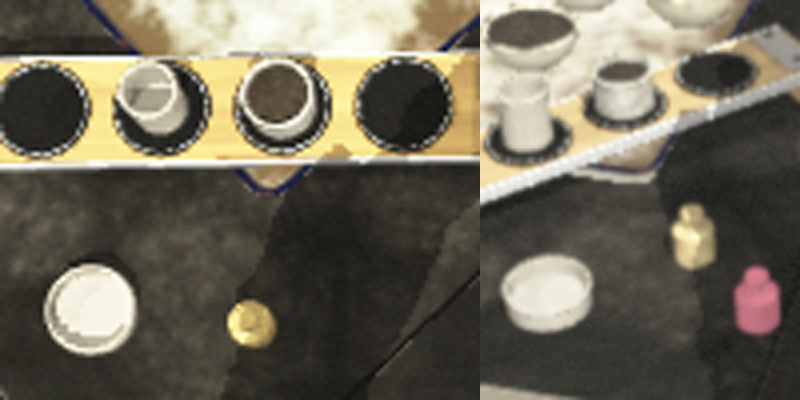

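```bash
python3 - <<'E'
from h import *
for n,p in[("n top",[.6326,.0004,.098]),("n bot",[.6326,.0004,.048]),("w top",[.6357,-.0896,.084]),("weight knob",[.4762,-.0692,.046]),("weight bottom",[.4762,-.0692,0])]:
    q=proj("top",p);print(n,"crop",(q-[165,145]+.5)*4-.5)
    q=proj("scene",p);print("   scene crop",480+(q[0]-180)*3.333,(q[1]-180)*3.333)
s=cv2.imread("pics/top2.png")
h=cv2.cvtColor(s,cv2.COLOR_BGR2HSV);m=cv2.inRange(h[214:238,216:240],(12,60,70),(35,255,255))
M=cv2.moments(m,True);u=216+M['m10']/M['m00'],214+M['m01']/M['m00'];print(u,M['m00'],ray("top",u,.022))
E
```

```text
n top crop [148.02217745  89.19145455]
   scene crop 520.6514049100061 86.18770911843964
n bot crop [161.59183098 108.39545928]
   scene crop 527.3727455341716 136.65736490315763
w top crop [276.72689735  92.30598777]
   scene crop 620.6245070592178 66.59382759379616
weight knob crop [246.3901591  319.11273566]
   scene crop 691.3212075899903 208.63826229347637
weight bottom crop [255.08190498 328.07277491]
   scene crop 694.3290828615698 254.5565187435714
(226.94573643410854, 225.5503875968992) 129.0 [ 0.47630435 -0.06791818  0.022     ]
```

Both cups stand centred: the rims are at crop (146,90) and (276,94), against predictions of (148,89) and (277,92). The weight is confirmed at (0.476, -0.069), so it goes next.

Emit:
drive_tool(motion=[[[4.5,-0.4,0],[0,0,0],1],[[4.5,-0.4,0],[0,0,0],1],[[4.5,-0.4,0],[0,0,0],1],[[4.5,-0.4,0],[0,0,0],1],[[4.5,-0.4,0],[0,0,0],1],[[4.5,-0.4,0],[0,0,0],1],[[4.1,-0.4,0],[0,0,0],0.5],[[2,0,0],[0,0,0],0.5],[[0,0,0],[0,0,0],0.5],[[0,0,4],[0,0,0],0.5],[[0,0,4],[0,0,0],0.5],[[0,0,0],[0,0,0],0.5]])

```text
time: 15.28
position: [0.4737, -0.0701, 0.1367]
tool_rot: [-2.219, -2.216, 0.005]
ft_force: [-0.6, -0.4, 0.4]
grip_width: 0.753
grip_force: 0.0
```

Emit:
drive_tool(motion=[[[0,0,3],[0,0,0],0.5],[[0,0,2.5],[0,0,0],0.5],[[0,0,1],[0,0,0],0.5],[[0,0,0],[0,0,0],0],[[0,0,0],[0,0,0],-0.5],[[0,0,0],[0,0,0],-0.5],[[0,0,0],[0,0,0],-0.5],[[0,0,0],[0,0,0],-0.5],[[0,0,0],[0,0,0],-0.5],[[0,0,0],[0,0,0],-0.5],[[0,0,0],[0,0,0],-0.5]], force=25)

```text
time: 16.65
position: [0.4763, -0.0689, 0.0747]
tool_rot: [2.22, 2.221, 0.0]
ft_force: [0.6, -0.5, 5.8]
grip_width: 0.349
grip_force: 25.0
```

Emit:
drive_tool(motion=[[[0,0,-4],[0,0,0],-0.5],[[0,0,-5],[0,0,0],-0.5],[[2,2,-5],[0,0,0],-0.5],[[3,3,-1],[0,0,0],-0.5],[[3,3,0],[0,0,0],-0.5],[[3,3,0],[0,0,0],-0.5],[[3,2.5,0],[0,0,0],-0.5],[[1.9,1.8,0],[0,0,0],-0.5],[[0,0,2],[0,0,0],-0.5],[[0,0,3],[0,0,0],-0.5],[[0,0,3],[0,0,0],-0.5],[[0,0,1],[0,0,0],-0.5]])

```text
time: 18.15
position: [0.6262, 0.0884, 0.1305]
tool_rot: [-2.219, -2.219, 0.009]
ft_force: [-0.0, -0.7, -2.2]
grip_width: 0.349
grip_force: 25.0
```

Emit:
drive_tool(motion=[[[0,0,0],[0,0,0],-0.5],[[0,0,0],[0,0,0],-0.5]])

```text
time: 18.4
position: [0.6293, 0.0902, 0.1354]
tool_rot: [2.22, 2.221, 0.002]
ft_force: [-0.1, 0.2, -1.9]
grip_width: 0.349
grip_force: 25.0
```

Emit:
drive_tool(motion=[[[0,0,0.7],[0,0,0],-0.5],[[0,0,0.4],[0,0,0],-0.5],[[0,0,0.1],[0,0,0],-0.5],[[0,0,0],[0,0,0],-0.5],[[0,0,0],[0,0,0],0.2],[[0,0,0],[0,0,0],0.2],[[0,0,-2],[0,0,0],0.2],[[0,0,-4],[0,0,0],1],[[0,0,-3],[0,0,0],1],[[-1,-4,0],[0,0,0],1],[[-1,-4,0],[0,0,0],1],[[-1,-4,0],[0,0,0],1]])

```text
time: 19.9
position: [0.508, 0.0605, 0.2134]
tool_rot: [2.219, 2.222, 0.002]
ft_force: [-0.7, -0.3, 0.4]
grip_width: 0.988
grip_force: 0.0
```

Emit:
drive_tool(motion=[[[-0.9,-2.4,0],[0,0,0],1],[[0,0,0],[0,0,0],1],[[0,0,4],[0,0,0],1],[[0,0,2],[0,0,0],1],[[0,0,0],[0,0,0],1],[[0,0,0],[0,0,0],1]])

```text
time: 20.65
position: [0.4861, 0.0518, 0.1534]
tool_rot: [2.22, 2.222, 0.003]
ft_force: [0.1, -0.4, 0.1]
grip_width: 0.997
grip_force: 0.0
```

Emit:
drive_tool(motion=[[[0,0,3],[0,0,0],1],[[0,0,3],[0,0,0],1],[[0,0,1.5],[0,0,0],1],[[0,0,0.4],[0,0,0],1],[[0,0,0],[0,0,0],0.3],[[0,0,0],[0,0,0],0.3],[[0,0,0],[0,0,0],0.3],[[0,0,0],[0,0,0],0.3],[[0,0,0],[0,0,0],0.3]], force=20)

```text
time: 21.78
position: [0.4853, 0.0512, 0.0739]
tool_rot: [2.22, 2.221, 0.001]
ft_force: [-0.3, -0.7, 6.7]
grip_width: 0.736
grip_force: 20.0
```

Emit:
drive_tool(motion=[[[0,0,-4],[0,0,0],0.3],[[0,0,-5],[0,0,0],0.3],[[-2,0,-5],[0,0,0],0.3],[[-4,2,-1],[0,0,0],0.3],[[-4,3,0],[0,0,0],0.3],[[-4,3,0],[0,0,0],0.3],[[-4,3,0],[0,0,0],0.3],[[-3.5,3,0],[0,0,0],0.3],[[-1.5,1.3,0],[0,0,0],0.3],[[0,0,2],[0,0,0],0.3],[[0,0,3],[0,0,0],0.3],[[0,0,3],[0,0,0],0.3]])

```text
time: 23.28
position: [0.6364, -0.1768, 0.1408]
tool_rot: [-2.217, -2.222, 0.001]
ft_force: [-0.1, -0.7, -1.1]
grip_width: 0.734
grip_force: 20.0
```

Emit:
drive_tool(motion=[[[0,0,1],[0,0,0],0.3],[[0,0,0],[0,0,0],0.3],[[0,0,0],[0,0,0],0.3]])

```text
time: 23.65
position: [0.6385, -0.1785, 0.1345]
tool_rot: [2.219, 2.221, 0.002]
ft_force: [0.8, -0.0, -0.9]
grip_width: 0.734
grip_force: 20.0
```

Emit:
drive_tool(motion=[[[0,0,0.7],[0,0,0],0.3],[[0,0,0.4],[0,0,0],0.3],[[0,0,0.1],[0,0,0],0.3],[[0,0,0],[0,0,0],0.3],[[0,0,0],[0,0,0],0.9],[[0,0,0],[0,0,0],0.9],[[0,0,0],[0,0,0],0.9],[[0,0,-2],[0,0,0],0.9],[[0,0,-4],[0,0,0],0.9],[[0,0,-3],[0,0,0],0.9],[[-5,-2,0],[0,0,0],0.9],[[-5,-2,0],[0,0,0],0.9]])

```text
time: 25.15
position: [0.5985, -0.2792, 0.2138]
tool_rot: [2.216, 2.222, 0.001]
ft_force: [-0.8, -0.9, -0.3]
grip_width: 0.951
grip_force: 0.0
```

Emit:
drive_tool(motion=[[[-5,-2,0],[0,0,0],0.9],[[-5,-2,0],[0,0,0],0.9],[[-5,-2,0],[0,0,0],0.9],[[-5,-2,0],[0,0,0],0.9],[[-4,0,0],[0,0,0],0.9],[[0,0,0],[0,0,0],0.9],[[0,0,0],[0,0,0],0.9]])

```text
time: 26.02
position: [0.5189, -0.5178, 0.2122]
tool_rot: [2.219, 2.223, 0.002]
ft_force: [0.8, -0.5, -0.3]
grip_width: 0.95
grip_force: 0.0
```

```bash
python3 - <<'E'
from h import *
b=np.ascontiguousarray(ctrl.get_image("top")[:,:,::-1]);s=ctrl.get_image("scene")[:,:,::-1];print(ctrl.get_state()["position"])
cv2.imwrite("pics/c8.png",np.vstack([cv2.resize(b[145:205,140:300],(800,300),interpolation=cv2.INTER_CUBIC),cv2.resize(s[180:255,120:320],(800,300),interpolation=cv2.INTER_CUBIC)]))
for n,p in[("weight knob",[.6296,.0903,.094]),("n top",[.6326,.0004,.098]),("w top",[.6357,-.0896,.084]),("dish top",[.6383,-.1793,.068])]:
    q=proj("top",p);r=proj("scene",p);print(n,((q-[140,145])*5).round(),((r-[120,180])*4+[0,300]).round())
print(blobs(b,.066,proj("top",[.6383,-.1793,.068]),13)[:3])
E
```

```text
[ 0.51935225 -0.51687306  0.21218882]
weight knob [153. 114.] [163. 451.]
n top [308. 110.] [289. 403.]
w top [469. 114.] [409. 380.]
dish top [626. 119.] [520. 361.]
(array([260.3, 167.4]), array([ 0.6429, -0.1647,  0.066 ]), (84, 105))
```

View pics/c8.png

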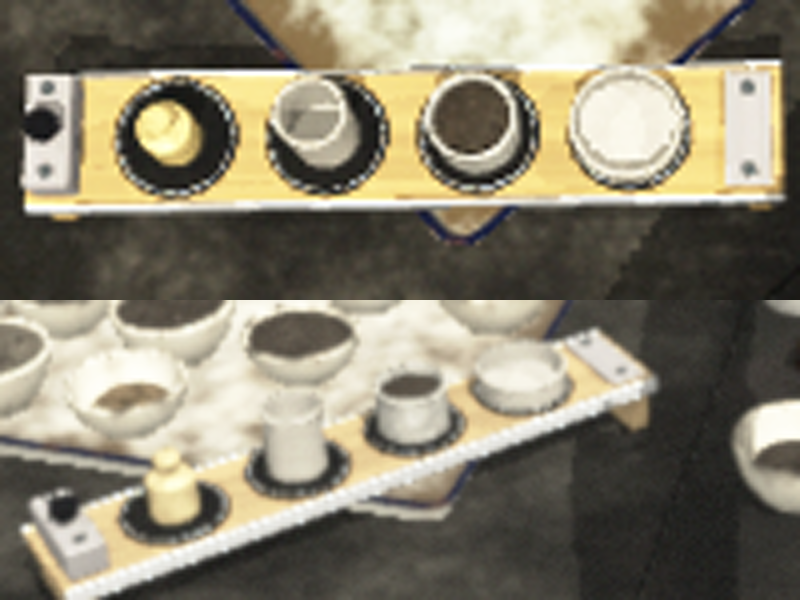

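All four pieces stand upright on their pads. Rims and knob are within a few crop pixels of prediction (weight 157,118; cups 308,110 and 472,117; dish 628,118), and the bowl hasn't moved. Handing in.

```bash
python3 -c "
from bench import ctrl
print(ctrl.close_job())"
```

```text
the job is handed in; nothing more can be done
None
```

The job is handed in: the last pictures show the weight, narrow cup, wide cup and cutter ring upright and centred on the pads in that order from the stop block, with the bowl not touched; it took about 26 s of the 88 s allowed.

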